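# Load the bench shaker, swing its retaining bar home, set the timer and start it

### The job

Get the bench shaker running: stand the large brown sample bottle upright in the shaker's empty nest, against both rubber pads and beside the brown bottle already there. Then push the free end of the retaining bar round on its pivot until it is fully home against its stop, roll the timer thumbwheel until its red ridge stands at the white pointer, and last press the green start button all the way down and let go. Keep start for last, and leave the other things on the bench where they are.

Things in the scene. Friction and masses are not known exactly. Their poses are not given: they have to be found in the camera images.
- shaker: white bench shaker, fixed in place, 240 mm deep (x), 370 mm wide (y from -195 to +175 mm). Origin: under it on the bench; its +x points to its back, +y to its left. Aluminium platform, top 56 mm above the bench, with two bottle nests before a 46 mm high steel fence (x = +65 mm). Dark console at its right end (y = -119 to -181 mm), top also 56 mm high, with thumbwheel and start button
- sample_bottle: large brown (amber) bottle with blue screw cap, 54 mm dia., 110 mm high, about 0.3 kg; body straight to about 75 mm above its underside, cap 34 mm dia. from 96 to 110 mm. Origin: centre of its underside. Grasp round the body. It stands on the bench to the right
- partner_bottle: identical brown bottle that already stands in the left nest; stays there
- white_bottle: white bottle with blue cap, 56 mm dia., 103 mm high, on the bench to the right; not part of the job. Origin: centre of its underside
- vial_blue: small blue vial, 24 mm dia., 50 mm high, on the bench at the right; not part of the job
- marker: black and white marker pen lying on the bench before the shaker, 13 x 135 x 14 mm; not part of the job
- nest_empty (a point): point on the platform where the centre of the sample bottle's underside belongs, touching both rubber pads (upright, black, 12 mm dia., 44 mm high, 40 mm apart, 26 mm behind this point). Shaker's axes. The neighbour bottle's centre is 97 mm to its left (+y). With the bar home the bottle has 2 to 3 mm of play between pads and bar
- bar_pivot (a point): pivot pin of the retaining bar at the left end of the shaker, 86 mm above the bench, the height of the bar's middle. Shaker's axes. A tall cabinet with a clear panel stands at the left end of the bench (y over 0.5 m): the gripper starts close to it
- bar_knob (a point): middle of the red upright knob on the free end of the bar, 235 mm from the pivot; knob 17 mm dia. at most, its top 21 mm above this point and the bar's top 20 mm below it. Push here, or pinch it
- stop_post (a point): face of the rubber bumper that the bar rests on when it is home, 30 mm from the knob's axis towards the pivot, on the far side (+x) of the bar; its aluminium post is 20 x 16 mm and reaches 12 mm above this point
- swing_bar (a joint): angle of the retaining bar: 0 = home at the stop, along the shaker's y axis across the front of both bottles; grows to 1.2 rad as its free end swings towards the robot (shaker's -x). About 0.35 N at the knob moves it; it stays where it is left. Bar 17 mm high, 13 mm thick, 22 to 38 mm above the platform; it nudges a bottle standing a little forward back to its pads
- timer_wheel (a joint): angle of the thumbwheel: 0 = red ridge on top, at the white pointers; negative = red ridge on the robot's side of them. Grows as the wheel's top rolls away from the robot (shaker's +x). Twelve ridges 30 degrees apart, standing 2.5 mm proud; no clicks; stays where it is left; about 0.8 N at the rim turns it, 1.3 rad either way
- red_ridge (a point): crest of the wheel's red ridge, at the wheel's outer radius of 26 mm
- wheel_pointer (a point): crest of the wheel, between the two white pointers: where the red ridge must stand, 72 mm above the bench (the wheel shows 16 mm above the console; pointers end 4 mm lower). The wheel's axis runs along the shaker's y, 26 mm below this point; the wheel is 20 mm wide, the opening in the console 25 mm (y) by 54 mm (x), with a 4 mm high rim
- start_button_top (a point): top of the green start button, 24 mm dia., 73 mm above the bench, 80 mm behind the thumbwheel on the console
- start_button (a joint): travel of the start button, 0 = up, 5 mm = fully down; spring, 4 N at full travel
Mind the look-alikes: they are no part of the job. Leave any pink, purple or yellow look-alike of the sample_bottle alone.

How it is judged:
By the outcome, as a careful person would: the job done as asked, in the order asked, and still so for the second after the job is handed in, with the robot touching nothing.
It also fails if it takes over 67 s, if anything falls off the work surface, if the arm or the gripper's body presses on something with over 40 N, if the wrist force passes 120 N, or if a joint passes its speed limit or range.

### The arm

A 7-joint arm with a two-finger parallel gripper is mounted at the origin on a cart in front of the work surface, level with it; the furniture and walls round the work are solid. World frame = base frame: x ahead of the robot, y to its left, z up, the work surface at z = 0. Lengths are in mm, angles in rad, forces in N, time in s.
With the tool pointing down it reaches from about 400 to 925 mm from the base axis. Payload 5.6 kg.
Tool frame: the origin (TCP) lies midway between the tips of the shut fingers; the grasp point (between the pads) lies 19 mm behind it; z points along the fingers, y is the line along which they close (so a half turn about z gives the same grasp; the last joint's range is limited). The gripper opens to 85 mm and grips with 20 to 120 N. Pads are 22 mm wide; open, the fingers measure 114 mm over their backs; the gripper's body (76 mm by 85 mm) begins 54 mm behind the grasp point. The pads swing forward as they close: fully open they stand 13 mm farther back than shut.
Start: joints at [1.128, 0.468, -0.012, 1.603, 0.006, 1.071, -0.056], TCP at [252.963, -598.764, 231.29] pointing down, gripper open.
Joint ranges: [-2.53, 2.53], [-0.31, 2.02], [-1.57, 1.55], [0.28, 2.44], [-1.29, 4.43], [0.15, 1.84], [-2.92, 2.92]. Speed limits (rad/s): [2.57, 2.57, 3.14, 3.14, 3.14, 3.14, 3.14].

### API

Orientations are given as a unit quaternion [x, y, z, w].
In Python, from plant import readout, get_image, manip gives the robot as it stands.
- The arm moves only by the tool drive_tool, never from a script. Its argument "plan" is text: rows parted by semicolons, each of 7 numbers parted by spaces: the shift along the tool's x, y, z in units of 25 mm (1.0 is 25 mm), then the turn, a rotation vector about the tool's x, y, z in units of 5 degrees (1.0 is 5 degrees), then the finger opening in mm, from 0 to 85.4. In form: x y z wx wy wz claw; .... A call has exactly 8 rows; each row is the pose to reach, as a shift and turn from the pose commanded when the call began, along the tool's axes at that moment; what a row does not reach only later rows make up. A row lasts 1/12 s, in which the tool goes at most 41.7 mm and 7.16 degrees, less where a joint would pass 70% of its speed; a pose out of reach is approached as far as the arm can. A call with a gripper value outside its range is refused whole. The fingers move at their own pace and stop on an object; "squeeze" is the grip in N (left out, the last holds). Time passes only in rows, so rows that repeat a pose let the fingers close, or fill a call up. It gives the time, the measured TCP pose, the force, the opening and the grip force at its end, in the units of the state.
- readout.get_state(): the state, without advancing time (a new reading comes with each control period).
- get_image(name): name is "scene" or "side" or "wrist"; returns a dict with "pixels" (480x640x3 uint8, red, green, blue), "depth" (480x640 float32, mm along the optical axis (not along the pixel's ray), 0 where there is no reading), "K" (3x3 intrinsics, pixels), "R" (3x3) and "t" (3): a world point X has camera coordinates R X + t. Camera axes: x right, y down, z forward; pixel columns grow to the right and rows downward; lengths in mm; the calibration is good to about 2 mm. A picture is of the moment at which its call begins.
- manip.hand_in(): hands the job in; it is judged then, once.
The state is a dict: "time_s": time; "joints": joint angles; "joint_vel": joint speeds; "tau": joint torques, N m; "eef_pos": TCP position; "ee_rot": TCP orientation; "wrist_force": force on the tool from outside, world axes, zero at the start; "wrist_torque": the same for the moment, N m; "gripper_width": finger opening in mm; "gripper_force": force on a finger pad.
Only numpy, scipy, OpenCV 4.12 (cv2) and the standard library are available. Lean on these libraries where they do the work, as an engineer would, in place of code of your own. Each camera call takes 0.05 s, during which the arm holds its last target. There are 200 camera calls.

## Working session

There is one attempt and no reset: what is moved stays moved. The work goes in short steps, Python scripts to look and compute and a tool call to move; the robot and the scene stay as the last step left them, time stands still between calls to the robot, and variables do not carry over. Pictures are saved under pics/ and viewed, at most 10 in all, crops included, and the job is handed in when it is done.

Besides the shell and the picture viewer there is one more tool, called after ">>>" in YAML: its name, and indented under it one key for each argument. drive_tool: Moves the arm, as the interface text tells. Its arguments: {"type":"object","properties":{"plan":{"type":"string"},"squeeze":{"type":"number"}},"required":["plan"]}

```bash
mkdir -p pics; ls; cat > h.py <<'E'
import numpy as np, cv2, pickle
from plant import readout, get_image, manip
from scipy.spatial.transform import Rotation as Ro
def snap(n,fn=None):
    im=get_image(n)
    if fn: cv2.imwrite('pics/'+fn,im['pixels'][:,:,::-1])
    return im
def world(im,u,v,d=None):
    if d is None: d=im['depth'][int(v),int(u)]
    c=np.linalg.inv(im['K'])@np.array([u,v,1.])*d
    return im['R'].T@(c-im['t'])
def onplane(im,u,v,z):
    r=im['R'].T@np.linalg.inv(im['K'])@np.array([u,v,1.]); o=-im['R'].T@im['t']
    return o+r*(z-o[2])/r[2]
def cloud(im):
    v,u=np.mgrid[:480,:640]
    c=np.stack([u,v,np.ones_like(u)],-1)@np.linalg.inv(im['K']).T*im['depth'][...,None]
    return (c-im['t'])@im['R']
E
python3 - <<'E'
from h import *
ims={n:snap(n,n+'0.png') for n in('scene','side','wrist')}
pickle.dump(ims,open('i0.pkl','wb'))
for n,i in ims.items(): print(n,(-i['R'].T@i['t']).round(),i['R'].round(2).tolist(),i['K'][0,0])
print(readout.get_state())
a=np.hstack([ims['scene']['pixels'],ims['side']['pixels']])
E
```

```text
pics
scene [-327.  732. 1359.] [[-0.68, -0.73, -0.01], [-0.54, 0.51, -0.67], [0.5, -0.45, -0.74]] 553.1595909485216
side [  418. -1323.  1144.] [[1.0, -0.09, -0.02], [-0.07, -0.62, -0.78], [0.06, 0.78, -0.62]] 560.8132953283564
wrist [ 315. -573.  372.] [[0.39, -0.92, -0.0], [-0.89, -0.38, 0.27], [-0.25, -0.1, -0.96]] 397.23183221919544
{'time_s': 0.15, 'joints': array([ 1.12800455,  0.46819387, -0.01157285,  1.60340182,  0.00600982,
        1.07140832, -0.05631518]), 'joint_vel': array([-0.00038126, -0.00323746,  0.00064587, -0.00297275, -0.00118644,
       -0.00060231,  0.00045227]), 'tau': array([ 9.39455413e-05, -5.32796216e+01,  2.12539622e-02, -2.51553315e+01,
        1.14418610e-02,  5.53173086e-03,  7.05034452e-06]), 'eef_pos': array([ 252.75486381, -598.38265886,  230.54907664]), 'ee_rot': array([ 9.80097186e-01,  1.98517080e-01, -1.98353072e-04, -6.59733237e-04]), 'wrist_force': array([-0.10819425, -0.55003524, -0.55872157]), 'wrist_torque': array([ 0.03166316, -0.02164536, -0.03387874]), 'gripper_force': 0.0, 'gripper_width': 85.68478088510255}
```

View pics/scene0.png

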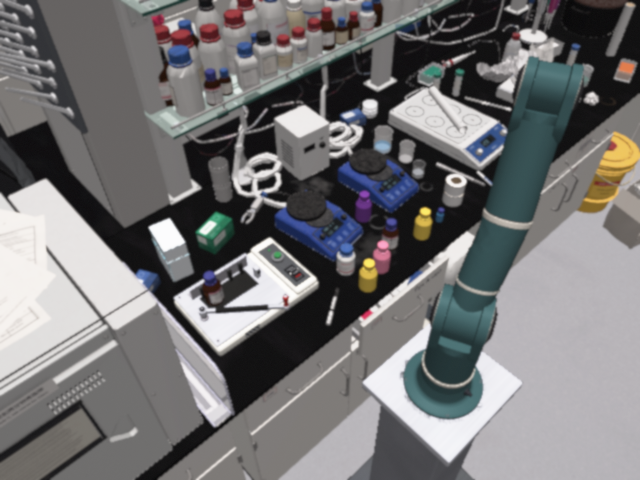

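View pics/side0.png

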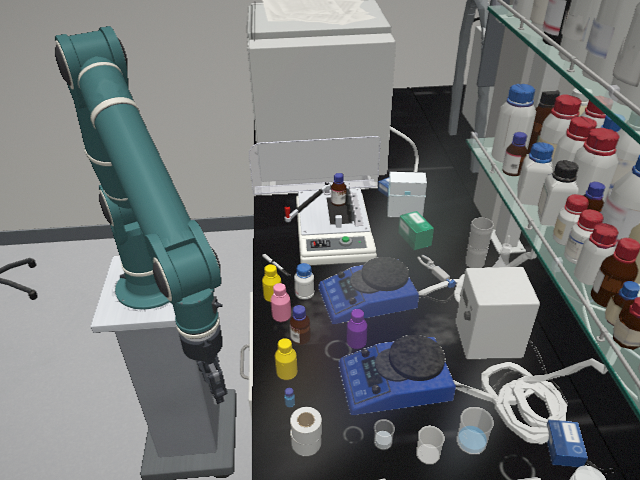

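The shaker is at scene (245,290) / side (335,230). Sample bottle candidates are brown at scene (391,233) / side (300,325), pink (382,257) / (281,303), purple (364,206) / (357,330), and yellow (423,224), (368,275). Only the brown one standing on the bench fits: the other brown bottle, at scene (212,288), already stands in the nest. I'll confirm it in a crop.

```bash
python3 - <<'E'
from h import *
ims=pickle.load(open('i0.pkl','rb'))
s=ims['scene']['pixels'][225:355,165:345,::-1]; d=ims['side']['pixels'][165:345,255:385,::-1]
a=cv2.resize(s,None,fx=2.3,fy=2.3,interpolation=cv2.INTER_CUBIC); b=cv2.resize(d,None,fx=2.9,fy=2.9,interpolation=cv2.INTER_CUBIC)
H=max(a.shape[0],b.shape[0]); pad=lambda x:np.vstack([x,np.zeros((H-x.shape[0],x.shape[1],3),np.uint8)])
cv2.imwrite('pics/crop1.png',np.hstack([pad(a),pad(b)])); print(np.hstack([pad(a),pad(b)]).shape)
for n in('scene','side'):
    im=ims[n]; P=cloud(im); hsv=cv2.cvtColor(im['pixels'],cv2.COLOR_RGB2HSV)
    H_,S,V=hsv[...,0].astype(int),hsv[...,1],hsv[...,2]
    box=(P[...,0]>250)&(P[...,0]<1000)&(P[...,1]>-500)&(P[...,1]<520)&(im['depth']>0)
    for name,m in dict(blue=(H_>105)&(H_<135)&(S>90)&(V>40),red=((H_<6)|(H_>174))&(S>140)&(V>90),green=(H_>55)&(H_<85)&(S>110)&(V>60)).items():
        k,l,st,c=cv2.connectedComponentsWithStats((m&box).astype(np.uint8))
        for j in range(1,k):
            if 6<=st[j,4]<900:
                q=P[l==j]; print(n,name,c[j].round(1),st[j,4],'med',np.median(q,0).round(),'zmax',q[:,2].max().round())
    # platform/console: points at z~56
    # white z 50..62
    m=box&(abs(P[...,2]-56)<5)&(P[...,1]>-200)
    k,l,st,c=cv2.connectedComponentsWithStats(m.astype(np.uint8)); j=1+st[1:,4].argmax()
    q=P[l==j]; r=cv2.minAreaRect(q[:,:2].astype(np.float32)); print(n,'plat',r,cv2.boxPoints(r).round().tolist(),np.median(q[:,2]))
E
```

```text
(522, 791, 3)
scene blue [264.3 194.4] 16 med [ 902. -105.   18.] zmax 26.0
scene blue [440.6 210.6] 33 med [ 400. -473.   48.] zmax 59.0
scene blue [391.  223.6] 148 med [ 441. -262.  102.] zmax 116.0
scene blue [148.5 277.3] 304 med [831. 401.  38.] zmax 48.0
scene blue [209.  277.5] 166 med [608. 309. 161.] zmax 173.0
scene blue [414.6 274.5] 59 med [ 366. -329. -154.] zmax -8.0
scene red [297.2 274.8] 10 med [509.  75.  65.] zmax 67.0
scene red [285.5 300.7] 12 med [425. 189. 123.] zmax 132.0
scene green [216.9 226.5] 468 med [835. 120.  70.] zmax 80.0
scene green [277.  254.7] 24 med [605.  75.  76.] zmax 83.0
scene plat ((586.416748046875, 265.40032958984375), (263.5946350097656, 229.22833251953125), 89.19804382324219) [[470.0, 135.0], [699.0, 132.0], [703.0, 396.0], [474.0, 399.0]] 55.91297992251212
side blue [338.2 177.9] 87 med [610. 296. 162.] zmax 173.0
side blue [383.4 182.7] 43 med [800. 443.  39.] zmax 46.0
side blue [381.4 190.8] 16 med [789. 432.   8.] zmax 16.0
side blue [303.4 269.6] 180 med [465. -96.  99.] zmax 107.0
side blue [356.  268.2] 51 med [621. -72.  69.]
[... 600 characters left out ...]
  734.] zmax 736.0
side green [583.7  88.8] 6 med [ 975. -390.  733.] zmax 734.0
side green [597.7 100.8] 6 med [ 973. -445.  734.] zmax 735.0
side green [609.2 110.5] 11 med [ 974. -484.  734.] zmax 735.0
side green [418.2 224.7] 225 med [851. 115.  72.] zmax 80.0
side green [514. 216.] 7 med [ 975. -253.  355.] zmax 359.0
side green [529.8 240.8] 20 med [ 974. -351.  357.] zmax 360.0
side green [345.  238.9] 29 med [606.  67.  75.] zmax 79.0
side green [547.  267.8] 59 med [ 974. -451.  359.] zmax 363.0
side plat ((586.0966796875, 259.688232421875), (273.00726318359375, 226.3791961669922), 89.26758575439453) [[471.0, 125.0], [698.0, 122.0], [701.0, 395.0], [475.0, 398.0]] 55.94772430213536
```

View pics/crop1.png

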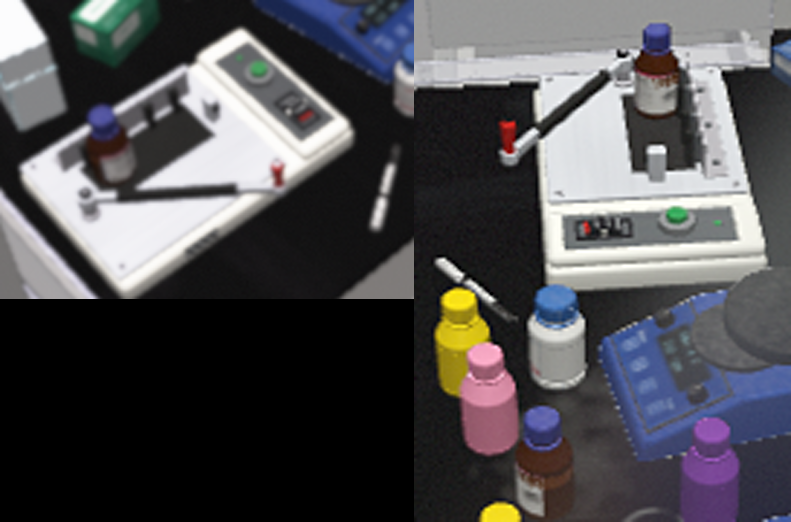

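The crop shows the brown bottle with its label at crop (543,465). It stands between pink (488,405), purple (710,460) and yellow (500,515), so it is the sample bottle. The bar is open, with its red knob at crop (508,138), and the red ridge is on the robot's side of the wheel.

```bash
python3 - <<'E'
from h import *
ims=pickle.load(open('i0.pkl','rb'))
def tri(a,b):
    A=[];B=[]
    for n,(u,v) in(('scene',a),('side',b)):
        im=ims[n]; r=im['R'].T@np.linalg.inv(im['K'])@np.array([u,v,1.]); r/=np.linalg.norm(r); o=-im['R'].T@im['t']
        M=np.eye(3)-np.outer(r,r); A.append(M);B.append(M@o)
    X=np.linalg.solve(sum(A),sum(B)); return X.round(1)
for n,a,b in [('samplecap',(391,223.6),(298.8,312.2)),('partnercap',(209,277.5),(338.2,177.9)),('knob',(285.5,300.7),(287,211.1)),('ridge',(297.2,274.8),(314.3,243.1)),('button',(277,254.7),(345,238.9))]: print(n,tri(a,b))
# tall things between: heights > 20 clusters on the bench region
for n in('scene','side'):
    im=ims[n];P=cloud(im);hsv=cv2.cvtColor(im['pixels'],cv2.COLOR_RGB2HSV)
    H=hsv[...,0].astype(int);S=hsv[...,1];V=hsv[...,2]
    box=(P[...,0]>300)&(P[...,0]<720)&(P[...,1]>-450)&(P[...,1]<0)&(P[...,2]>15)&(P[...,2]<130)
    for name,m in dict(yellow=(H>20)&(H<32)&(S>120),pink=(H>160)&(H<179)&(S>60)&(V>120),purple=(H>135)&(H<155)&(S>90),blue=(H>105)&(H<130)&(S>90)).items():
        k,l,st,c=cv2.connectedComponentsWithStats((m&box).astype(np.uint8))
        for j in range(1,k):
            if st[j,4]>60:
                q=P[l==j]; t=q[q[:,2]>q[:,2].max()-8]; print(n,name,c[j].round(),st[j,4],'top',t.mean(0).round(),'lo',q.min(0).round(),'hi',q.max(0).round())
    # bar: dark/grey points z 75..98 in region
    m=(P[...,0]>400)&(P[...,0]<570)&(P[...,1]>150)&(P[...,1]<395)&(P[...,2]>76)&(P[...,2]<100)
    q=P[m]; vx,vy,x0,y0=cv2.fitLine(q[:,:2].astype(np.float32),cv2.DIST_HUBER,0,.01,.01).ravel(); s=(q[:,:2]-[x0,y0])@[vx,vy]
    print(n,'bar dir',vx,vy,(x0,y0),'ends',s.min(),s.max(),m.sum(), np.array([x0,y0])+np.outer([s.min(),s.max()],[vx,vy]))
E
```

```text
samplecap [ 442.2 -265.3   97.7]
partnercap [612.8 307.4 152.9]
knob [430.6 185.2 112.9]
ridge [510.5  73.9  61.6]
button [607.5  72.   71.6]
scene yellow [423. 223.] 390 top [ 396. -374.  113.] lo [ 370. -400.   15.] hi [ 424. -347.  118.]
scene yellow [368. 275.] 440 top [369. -87. 111.] lo [ 341. -146.   15.] hi [404. -56. 116.]
scene pink [382. 255.] 386 top [ 392. -167.  113.] lo [ 365. -247.   15.] hi [ 462. -141.  118.]
scene purple [363. 206.] 365 top [ 591. -291.  112.] lo [ 562. -312.   15.] hi [ 617. -264.  117.]
scene blue [377. 191.] 1024 top [ 694. -379.   90.] lo [ 531. -450.   15.] hi [ 720. -350.   95.]
scene blue [325. 233.] 2009 top [467. -84. 103.] lo [ 443. -234.   15.] hi [720. -35. 109.]
scene blue [391. 224.] 119 top [ 440. -261.  111.] lo [ 424. -286.   72.] hi [ 459. -244.  116.]
scene bar dir 0.61993396 0.78465396 (np.float32(498.15692), np.float32(273.875)) ends -120.39447105337126 125.47667402513224 501 [[423.52029984 179.40700133]
 [575.94417316 372.33076937]]
side yellow [270. 280.] 391 top [371. -92. 111.] lo [ 344. -121.   17.] hi [396. -75. 116.]
side yellow [286. 358.] 661 top [ 400. -382.  110.] lo [ 373. -413.   15.] hi [ 426. -363.  116.]
side pink [280. 302.] 525 top [ 394. -176.  111.] lo [ 367. -205.   16.] hi [ 420. -160.  116.]
side purple [357. 328.] 586 top [ 593. -297.  110.] lo [ 566. -327.   16.] hi [ 617. -277.  116.]
side blue [304. 270.] 170 top [466. -91. 103.] lo [ 446. -113.   76.] hi [488. -67. 107.]
side blue [356. 300.] 1758 top [ 668. -194.   71.] lo [ 510. -237.   15.] hi [720. -74.  76.]
side blue [299. 312.] 167 top [ 442. -267.  111.] lo [ 426. -285.   81.] hi [ 458. -250.  116.]
side blue [359. 361.] 730 top [ 646. -383.   72.] lo [ 534. -450.   15.] hi [ 675. -365.   78.]
side bar dir 0.6150612 0.7884793 (np.float32(494.82526), np.float32(256.05927)) ends -109.98431001292664 133.0748840565709 248 [[427.17817206 169.33891027]
 [576.67445735 360.98606031]]
```

>>> drive_tool:
  plan: "1.5 -1.2 0 0 0 1 85; 3 -2.4 0 0 0 2 85; 4.5 -3.6 0 0 0 3 85; 6 -4.7 0 0 0 4 85; 7.5 -5.8 0 0 0 4.76 85; 9 -7 0 0 0 4.76 85; 10.5 -8.2 0 0 0 4.76 85; 12.14 -9.35 0 0 0 4.76 85"
  squeeze: 40

```text
time_s: 0.82
eef_pos: [416.6, -306.2, 231.3]
ee_rot: [1.0, -0.008, -0.0, 0.0]
wrist_force: [0.5, -0.4, 0.4]
gripper_width: 84.9
gripper_force: 0.0
```

```bash
python3 - <<'E'
from h import *
im=snap('wrist','w1.png'); P=cloud(im); s=readout.get_state(); print(s['eef_pos'],s['time_s'],np.abs(s['joint_vel']).max())
im=snap('wrist'); P=cloud(im); s=readout.get_state(); print(s['eef_pos'],np.abs(s['joint_vel']).max())
hsv=cv2.cvtColor(im['pixels'],cv2.COLOR_RGB2HSV);H=hsv[...,0].astype(int)
m=(H>105)&(H<135)&(hsv[...,1]>80)&(P[...,2]>95)&(P[...,2]<125)
k,l,st,c=cv2.connectedComponentsWithStats(m.astype(np.uint8))
for j in range(1,k):
    if st[j,4]>100:
        q=P[l==j]; t=q[q[:,2]>105]; print(c[j],st[j,4],t.mean(0),t.min(0),t.max(0), (t.min(0)+t.max(0))/2)
E
```

```text
[ 421.96559811 -297.39969982  231.35335713] 0.8667 0.1908321403301655
[ 420.24464437 -300.9983432   231.3423441 ] 0.09691007973154009<stdin>:9: RuntimeWarning: Mean of empty slice.
  ret = um.true_divide(
Traceback (most recent call last):
ValueError: zero-size array to reduction operation minimum which has no identity
```

>>> drive_tool:
  plan: "0.5 -0.8 0.4 0 0 0 85; 0.84 -1.45 1 0 0 0 85; 0.84 -1.45 2 0 0 0 85; 0.84 -1.45 2.6 0 0 0 85; 0.84 -1.45 3 0 0 0 85; 0.84 -1.45 3 0 0 0 85; 0.84 -1.45 3 0 0 0 85; 0.84 -1.45 3 0 0 0 85"

```text
time_s: 1.58
eef_pos: [438.3, -273.0, 157.1]
ee_rot: [1.0, -0.008, 0.001, 0.0]
wrist_force: [-0.2, 0.3, 1.0]
gripper_width: 85.1
gripper_force: 0.0
```

```bash
python3 - <<'E'
from h import *
im=snap('wrist','w2.png'); P=cloud(im); s=readout.get_state(); print(s['eef_pos'],Ro.from_quat(s['ee_rot']).as_matrix().round(3)[0])
v=im['depth']>0
for x in (105,):
    m=v&(P[...,2]>104)&(P[...,2]<116)&(abs(P[...,0]-442)<40)&(abs(P[...,1]+265)<40)
    q=P[m]; print(m.sum(),q.min(0),q.max(0),cv2.minEnclosingCircle(q[:,:2].astype(np.float32)))
E
```

```text
[ 438.38551712 -273.01915856  157.33522521] [ 1.    -0.016  0.002]
3207 [ 426.04687764 -282.71909712  104.00114325] [ 459.5304548  -249.32274464  111.10843052] ((442.71697998046875, -266.1202087402344), 17.05634117126465)
```

View pics/w2.png

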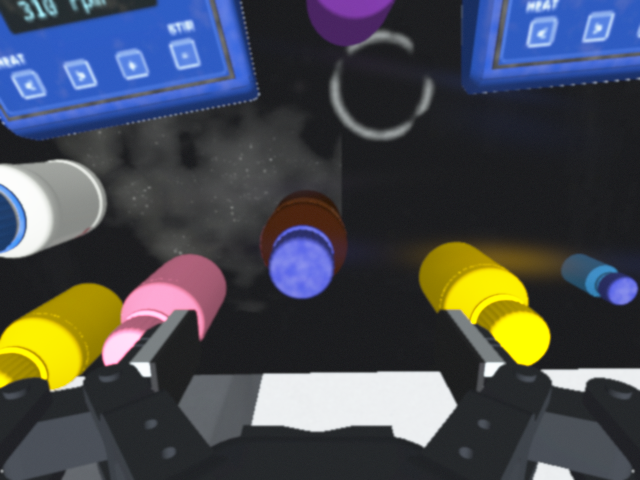

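The cap is at (301,262), and its circle fits at (442.7,-266.1) with r = 17.06 against 17 given. The pink bottle at (165,310) is clear of the left finger.

>>> drive_tool:
  plan: "0.17 -0.28 0 0 0 0 85; 0.17 -0.28 0.8 0 0 0 85; 0.17 -0.28 1.8 0 0 0 85; 0.17 -0.28 2.8 0 0 0 85; 0.17 -0.28 3.8 0 0 0 85; 0.17 -0.28 4.53 0 0 0 85; 0.17 -0.28 4.53 0 0 0 85; 0.17 -0.28 4.53 0 0 0 50"
  squeeze: 40

```text
time_s: 2.3
eef_pos: [442.3, -264.9, 43.0]
ee_rot: [1.0, -0.008, -0.0, -0.0]
wrist_force: [-0.0, 0.5, -0.1]
gripper_width: 75.1
gripper_force: 0.0
```

>>> drive_tool:
  plan: "0 0 0 0 0 0 45; 0 0 0 0 0 0 45; 0 0 0 0 0 0 45; 0 0 0 0 0 0 45; 0 0 0 0 0 0 45; 0 0 0 0 0 0 45; 0 0 0 0 0 0 45; 0 0 0 0 0 0 45"

```text
time_s: 2.97
eef_pos: [443.6, -265.8, 44.9]
ee_rot: [1.0, -0.008, 0.002, 0.001]
wrist_force: [-0.8, 1.5, 6.5]
gripper_width: 51.6
gripper_force: 41.7
```

>>> drive_tool:
  plan: "0 0 -1.2 0 0 0 45; 0 0 -2.6 0 0 0 45; 0 0 -4 0 0 0 45; 0.3 -0.9 -5.2 0 0 0 45; 0.8 -2.3 -5.6 0 0 0 45; 1.3 -3.8 -5.6 0 0 0 45; 1.8 -5.3 -5.6 0 0 0 45; 2.3 -6.8 -5.6 0 0 0 45"

```text
time_s: 3.63
eef_pos: [502.4, -94.8, 184.1]
ee_rot: [1.0, -0.008, 0.001, 0.0]
wrist_force: [0.5, -0.5, -3.3]
gripper_width: 51.5
gripper_force: 44.6
```

>>> drive_tool:
  plan: "0.5 -1.5 0 0 0 0 45; 1 -3 0 0 0 0 45; 1.5 -4.5 0 0 0 0 45; 2 -6 0 0 0 0 45; 2.5 -7.5 0 0 0 0 45; 3 -9 0 0 0 0 45; 3.4 -10.4 0 0 0 0 45; 3.88 -12 0 0 0 0 45"

```text
time_s: 4.3
eef_pos: [603.9, 202.5, 183.2]
ee_rot: [1.0, -0.008, -0.0, 0.001]
wrist_force: [0.5, -0.8, -3.6]
gripper_width: 51.5
gripper_force: 44.6
```

```bash
python3 - <<'E'
from h import *
import time
for i in range(4): im=snap('wrist','w3.png')
s=readout.get_state(); print(s['time_s'],s['eef_pos'],Ro.from_quat(s['ee_rot']).as_matrix().round(4).tolist(),s['gripper_width'],s['gripper_force'],s['wrist_force'])
pickle.dump(im,open('w3.pkl','wb'))
E
```

```text
4.5 [603.20584299 203.76791799 182.75787021] [[0.9999, -0.0125, -0.0008], [-0.0125, -0.9999, 0.0], [-0.0008, 0.0, -1.0]] 51.54736979782615 44.6613257273566 [-0.41301036 -0.84613249 -3.55582099]
```

View pics/w3.png

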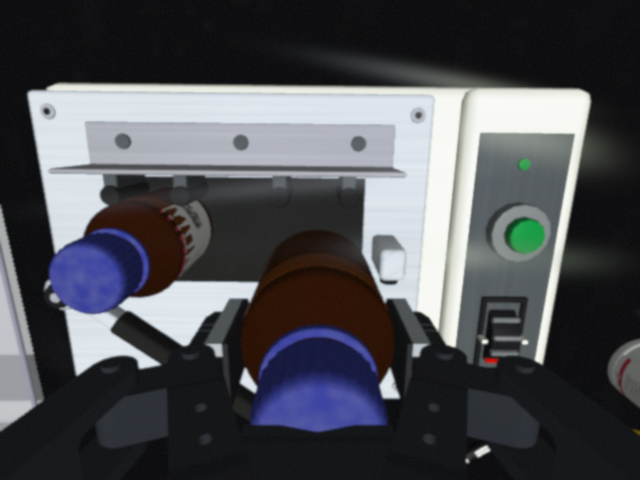

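Pads show at (282,190) and (350,190), the post at (390,258), the button at (525,235), the wheel at (505,335) with the red ridge at (490,358), and the partner cap at (95,270). Next I measure these in depth.

```bash
python3 - <<'E'
from h import *
im=pickle.load(open('w3.pkl','rb')); P=cloud(im); v=im['depth']>0
hsv=cv2.cvtColor(im['pixels'],cv2.COLOR_RGB2HSV);H=hsv[...,0].astype(int);S=hsv[...,1]
def rep(n,m,circ=True):
    q=P[m&v]; 
    if len(q)<4: print(n,len(q));return
    print(n,len(q),'mean',q.mean(0).round(1),'lo',q.min(0).round(1),'hi',q.max(0).round(1),'circ',np.round(np.r_[cv2.minEnclosingCircle(q[:,:2].astype(np.float32))[0],cv2.minEnclosingCircle(q[:,:2].astype(np.float32))[1]],1))
U,V=np.meshgrid(range(640),range(480))
rep('partner',(abs(P[...,2]-164)<5)&(U<160)&(V>200)&(V<330)&(H>105)&(H<135))
rep('samplecap',(V>320)&(U>240)&(U<400)&(H>105)&(H<135)&(S>80))
for n,a,b in(('padL',265,300),('padR',333,366),('ppadL',100,145),('ppadR',170,205)):
    rep(n,(U>a)&(U<b)&(V>165)&(V<200)&(abs(P[...,2]-99)<3)&(P[...,0]<648))
f=(abs(P[...,2]-101)<2.5)&(V<182)&(V>155)&(U>60)&(U<400)&v
q=P[f]; print('fence',cv2.fitLine(q[:,:2].astype(np.float32),cv2.DIST_HUBER,0,.01,.01).ravel(),q.min(0).round(1),q.max(0).round(1))
rep('post',(U>370)&(U<410)&(V>230)&(V<290)&(P[...,2]>94)&(P[...,2]<104))
rep('button',(H>50)&(H<85)&(S>110)&(V>215)&(V<260)&(P[...,2]>70))
rep('red',((H<8)|(H>172))&(S>120)&(U>470)&(U<510)&(V>340)&(V<375))
rep('wheeltop',(U>485)&(U<525)&(V>300)&(V<360)&(P[...,2]>66))
E
```

```text
partner 4677 mean [614.5 303.2 164.4] lo [596.7 287.7 159. ] hi [630.3 321.7 167. ] circ [613.1 304.7  17.3]
samplecap 11627 mean [612.9 205.2 238.6] lo [402.1 131.4  -3.1] hi [624.4 274.7 277.3] circ [503.6 205.  121.2]
padL 241 mean [640.8 227.6  98.2] lo [637.1 222.2  96. ] hi [647.8 233.2 100.4] circ [641.6 227.7   7. ]
padR 230 mean [640.3 188.   98.2] lo [636.7 182.2  96. ] hi [647.6 193.7 100.1] circ [641.1 187.9   7.2]
ppadL 269 mean [641.6 322.9  98.2] lo [637.8 303.5  96. ] hi [647.4 329.6 101.6] circ [639.3 316.6  13.1]
ppadR 258 mean [641.6 283.9  98. ] lo [637.4 278.5  96. ] hi [647.8 289.1 100.2] circ [642.1 284.1   6.6]
fence [1.8370267e-02 9.9983126e-01 6.5268683e+02 2.5454964e+02] [649.8 160.   98.5] [655.8 348.4 102.5]
post 764 mean [597.  161.1  96.3] lo [586.9 152.8  94. ] hi [606.5 168.8  98.4] circ [596.5 160.8  11. ]
button 1025 mean [609.3  71.9  75.2] lo [597.7  59.4  70.1] hi [620.1  82.6  77.9] circ [608.5  70.9  11.7]
red 79 mean [524.1  88.5  83.4] lo [508.2  73.6  58.6] hi [616.2 159.8 234.2] circ [562.4 117.3  68.6]
wheeltop 824 mean [540.   83.5  89.9] lo [518.2  57.5  66. ] hi [617.3 159.8 236.2] circ [567.5 111.6  68.5]
```

>>> drive_tool:
  plan: "0.15 -0.1 0 0 0 0 45; 0.25 -0.15 0.3 0 0 0 45; 0.25 -0.15 1 0 0 0 45; 0.25 -0.15 1.8 0 0 0 45; 0.25 -0.15 2.5 0 0 0 45; 0.25 -0.15 3 0 0 0 45; 0.25 -0.15 3.15 0 0 0 45; 0.25 -0.15 3.15 0 0 0 45"

```text
time_s: 5.17
eef_pos: [609.8, 204.6, 102.9]
ee_rot: [1.0, -0.008, -0.001, 0.001]
wrist_force: [0.1, -0.0, -3.5]
gripper_width: 51.4
gripper_force: 44.6
```

>>> drive_tool:
  plan: "0 0 0 0 0 0 45; 0 0 0 0 0 0 45; 0 0 0 0 0 0 45; 0 0 0 0 0 0 45; 0 0 0.03 0 0 0 45; 0 0 0.06 0 0 0 45; 0 0 0.06 0 0 0 45; 0 0 0.06 0 0 0 45"

```text
time_s: 5.83
eef_pos: [610.2, 205.7, 102.7]
ee_rot: [1.0, -0.008, -0.0, 0.0]
wrist_force: [-0.4, 0.3, -2.8]
gripper_width: 51.4
gripper_force: 44.7
```

>>> drive_tool:
  plan: "0.04 -0.08 0 0 0 0 45; 0.08 -0.08 0 0 0 0 45; 0.11 -0.08 0 0 0 0 45; 0.14 -0.08 0 0 0 0 45; 0.17 -0.08 0 0 0 0 45; 0.2 -0.08 0 0 0 0 45; 0.2 -0.08 0 0 0 0 45; 0.2 -0.08 0 0 0 0 45"

```text
time_s: 6.5
eef_pos: [613.3, 208.6, 102.4]
ee_rot: [1.0, -0.007, -0.002, -0.0]
wrist_force: [-6.0, 1.0, -1.4]
gripper_width: 51.9
gripper_force: 45.0
```

>>> drive_tool:
  plan: "-0.04 0.02 0.03 0 0 0 45; -0.04 0.02 0.06 0 0 0 45; -0.04 0.02 0.08 0 0 0 45; -0.04 0.02 0.08 0 0 0 45; -0.04 0.02 0.08 0 0 0 45; -0.04 0.02 0.08 0 0 0 45; -0.04 0.02 0.08 0 0 0 45; -0.04 0.02 0.08 0 0 0 45"

```text
time_s: 7.17
eef_pos: [613.2, 208.6, 101.2]
ee_rot: [1.0, -0.007, -0.001, -0.001]
wrist_force: [-5.8, 2.8, 2.0]
gripper_width: 51.6
gripper_force: 45.2
```

>>> drive_tool:
  plan: "0 0 0 0 0 0 58; 0 0 0 0 0 0 62; 0 0 0 0 0 0 70; 0 0 0 0 0 0 74; 0 0 0 0 0 0 74; 0 0 0 0 0 0 74; 0 0 -0.5 0 0 0 74; 0 0 -1.3 0 0 0 74"

```text
time_s: 7.83
eef_pos: [612.9, 206.5, 132.0]
ee_rot: [1.0, -0.008, -0.002, 0.001]
wrist_force: [0.9, -0.4, 0.0]
gripper_width: 74.2
gripper_force: 0.0
```

>>> drive_tool:
  plan: "0 0 -1 0 0 0 74; 0 0 -2 0 0 0 74; 0 0 -3 0 0 0 74; 0 0 -4 0 0 0 74; -1 0 -4.5 0 0 0 74; -2.2 0 -4.5 0 0 0 74; -3.4 0 -4.5 0 0 0 74; -3.4 0 -4.5 0 0 0 74"

```text
time_s: 8.5
eef_pos: [524.2, 209.6, 247.1]
ee_rot: [1.0, -0.006, -0.001, 0.0]
wrist_force: [-1.6, 1.0, -0.6]
gripper_width: 73.7
gripper_force: 0.0
```

```bash
python3 - <<'E'
from h import *
for i in range(4): im=snap('wrist','w4.png')
s=readout.get_state(); print(s['time_s'],s['eef_pos'],Ro.from_quat(s['ee_rot']).as_matrix().round(4).tolist(),s['gripper_width'],s['wrist_force'])
pickle.dump(im,open('w4.pkl','wb'))
P=cloud(im);v=im['depth']>0
hsv=cv2.cvtColor(im['pixels'],cv2.COLOR_RGB2HSV);H=hsv[...,0].astype(int);S=hsv[...,1]
for lo,hi in((140,240),(250,350)):
    q=P[v&(H>105)&(H<135)&(abs(P[...,2]-165)<4)&(P[...,1]>lo)&(P[...,1]<hi)]
    if len(q): print(len(q),cv2.minEnclosingCircle(q[:,:2].astype(np.float32)),q[:,2].max())
E
```

```text
8.7 [530.47234165 208.31234606 246.62949761] [[0.9999, -0.0164, 0.0018], [-0.0164, -0.9999, 0.0003], [0.0018, -0.0004, -1.0]] 74.0043077583349 [-0.49566835 -0.77776542  0.50878914]
3064 ((611.4644775390625, 207.90542602539062), 16.76738739013672) 167.5450266511114
3163 ((613.0047607421875, 304.8816833496094), 16.920835494995117) 167.43917115965684
```

View pics/w4.png

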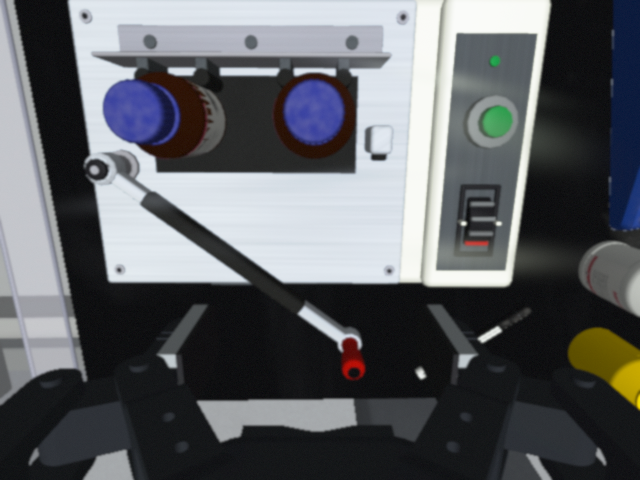

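Both bottles stand level: sample cap at (313,112) and partner at (140,112), with centres 97.0 mm apart. The knob is at (353,360), the pivot at (97,168), the bumper under the post at (380,155), the wheel at (481,217) with the red ridge at (476,243), and the pointers at (462,223) and (499,223).

```bash
python3 - <<'E'
from h import *
im=pickle.load(open('w4.pkl','rb')); P=cloud(im); v=im['depth']>0
hsv=cv2.cvtColor(im['pixels'],cv2.COLOR_RGB2HSV);H=hsv[...,0].astype(int);S=hsv[...,1]
U,V=np.meshgrid(range(640),range(480))
def rep(n,m):
    q=P[m&v]; c,r=cv2.minEnclosingCircle(q[:,:2].astype(np.float32)) if len(q) else ((0,0),0)
    print(n,len(q),*( [q.mean(0).round(1),q.min(0).round(1),q.max(0).round(1),np.round(c,1),round(r,1)] if len(q) else []))
red=((H<8)|(H>172))&(S>120)
rep('knob',red&(U>335)&(U<370)&(V>330)&(V<385))
rep('knobtop',red&(U>335)&(U<370)&(V>330)&(V<385)&(P[...,2]>122))
rep('ridge',red&(U>460)&(U<495)&(V>235)&(V<250))
rep('wheel>70',(U>460)&(U<505)&(V>180)&(V<260)&(P[...,2]>70))
rep('wheel>64',(U>464)&(U<500)&(V>180)&(V<260)&(P[...,2]>64))
rep('ptrL',(U>455)&(U<467)&(V>217)&(V<229)&(im['pixels'].min(2)>170))
rep('ptrR',(U>496)&(U<503)&(V>217)&(V<229)&(im['pixels'].min(2)>170))
rep('button',(H>50)&(H<85)&(S>110)&(U>475)&(V>90)&(V<150))
rep('buttontop',(H>50)&(H<85)&(S>110)&(U>475)&(V>90)&(V<150)&(P[...,2]>71.5))
rep('post',(U>355)&(U<400)&(V>120)&(V<165)&(P[...,2]>95))
rep('pivot',(U>80)&(U<115)&(V>150)&(V<185)&(P[...,2]>88))
print('profile x,z at u=481:',[(round(P[y,481,0],1),round(P[y,481,2],1)) for y in range(180,262,3)])
bm=(U>150)&(U<330)&(V>190)&(V<340)&(abs(P[...,2]-93)<4)&v
print('bar',cv2.fitLine(P[bm][:,:2].astype(np.float32),cv2.DIST_HUBER,0,.01,.01).ravel(),P[bm][:,2].mean())
E
```

```text
knob 768 [415.8 179.2  90.5] [335.6 155.3  -3.4] [441.4 190.5 133.2] [388.6 174.4] 53.8
knobtop 324 [436.7 182.7 128.7] [425.8 174.1 122. ] [441.4 190.5 133.2] [433.1 182.3] 8.6
ridge 93 [510.3  72.   61.7] [507.5  59.8  54.7] [511.9  81.6  63.7] [509.4  70.7] 10.9
wheel>70 61 [530.4  72.1  70.5] [518.9  63.1  70. ] [534.1  80.7  72.8] [527.8  71.7] 10.1
wheel>64 840 [530.5  72.5  67.2] [514.3  55.9  64. ] [545.6  84.8  72.8] [530.7  72.6] 17.6
ptrL 13 [528.4  86.1  66.4] [526.   81.9  59.2] [529.6  88.1  68.4] [527.7  84.9] 3.3
ptrR 15 [527.4  56.   64.6] [524.   49.9  55.7] [529.   58.8  67.5] [527.3  54.3] 4.7
button 682 [608.5  70.8  75.6] [597.4  59.8  72.6] [619.   81.4  78.3] [608.5  70.6] 11.3
buttontop 682 [608.5  70.8  75.6] [597.4  59.8  72.6] [619.   81.4  78.3] [608.5  70.6] 11.3
post 542 [596.5 161.   96.5] [586.8 153.3  95. ] [606.2 168.5  98.8] [596.5 161. ] 10.9
pivot 799 [579.  363.3  96. ] [567.2 354.6  88.2] [590.5 378.1 101.4] [577.6 365.5] 13.0
profile x,z at u=481: [(np.float64(562.5), np.float64(56.6)), (np.float64(559.8), np.float64(54.9)), (np.float64(557.6)
[... 371 characters left out ...]
 (np.float64(534.2), np.float64(66.8)), (np.float64(532.5), np.float64(70.6)), (np.float64(529.6), np.float64(68.8)), (np.float64(526.8), np.float64(67.6)), (np.float64(524.2), np.float64(67.2)), (np.float64(522.0), np.float64(68.8)), (np.float64(519.8), np.float64(70.0)), (np.float64(515.5), np.float64(63.1)), (np.float64(512.5), np.float64(61.8)), (np.float64(509.9), np.float64(61.8)), (np.float64(505.5), np.float64(55.4)), (np.float64(502.8), np.float64(55.7)), (np.float64(501.0), np.float64(58.7)), (np.float64(498.6), np.float64(59.6)), (np.float64(494.8), np.float64(56.3)), (np.float64(492.4), np.float64(57.3))]
bar [  0.62803906   0.77818185 503.03342    268.83694   ] 92.22149281817754
```

>>> drive_tool:
  plan: "-1.3 0.4 0 0 0 0 45; -2.6 0.8 0.3 0 0 0 45; -3.9 1.1 1 0 0 0 45; -3.9 1.1 2.2 0 0 0 45; -3.9 1.1 3 0 0 0 45; -3.9 1.1 3.4 0 0 0 45; -3.9 1.1 3.4 0 0 0 45; -3.9 1.1 3.4 0 0 0 45"
  squeeze: 20

```text
time_s: 9.37
eef_pos: [432.3, 182.8, 160.8]
ee_rot: [1.0, -0.008, -0.0, -0.0]
wrist_force: [0.4, 0.1, 0.2]
gripper_width: 45.2
gripper_force: 0.0
```

```bash
python3 - <<'E'
from h import *
for i in range(3): im=snap('wrist','w5.png')
s=readout.get_state(); print(s['time_s'],s['eef_pos'],s['gripper_width'],s['wrist_force'])
P=cloud(im);v=im['depth']>0
hsv=cv2.cvtColor(im['pixels'],cv2.COLOR_RGB2HSV);H=hsv[...,0].astype(int);S=hsv[...,1]
q=P[v&((H<8)|(H>172))&(S>120)&(P[...,2]>126)&(P[...,2]<142)&(abs(P[...,0]-433)<30)]
print(len(q),cv2.minEnclosingCircle(q[:,:2].astype(np.float32)),q[:,2].max())
E
```

```text
9.5167 [432.62700664 183.03598749 161.8078939 ] 44.99566458159116 [-0.32907751  0.1947147   0.40648149]
622 ((432.6641845703125, 182.0716094970703), 8.517263412475586) 133.76413521989195
```

Knob at (432.7,182.1), r = 8.5 as expected. Going down to pinch it.

>>> drive_tool:
  plan: "0 0.04 0.5 0 0 0 45; 0 0.04 1.2 0 0 0 45; 0 0.04 1.9 0 0 0 45; 0 0.04 2.36 0 0 0 45; 0 0.04 2.36 0 0 0 45; 0 0.04 2.36 0 0 0 30; 0 0.04 2.36 0 0 0 12; 0 0.04 2.36 0 0 0 12"
  squeeze: 20

```text
time_s: 10.18
eef_pos: [432.7, 182.4, 103.1]
ee_rot: [1.0, -0.008, 0.002, -0.001]
wrist_force: [2.0, 2.3, -0.3]
gripper_width: 15.3
gripper_force: 19.5
```

>>> drive_tool:
  plan: "0 0 0 0 0 0 12; 0 0 0 0 0 0 12; 0 0 0 0 0 0 12; 0 0 0 0 0 0 12; 0 0 0 0 0 0 12; 0 0 0 0 0 0 12; 0 0 0 0 0 0 12; 0 0 0 0 0 0 12"

```text
time_s: 10.85
eef_pos: [432.7, 182.4, 102.9]
ee_rot: [1.0, -0.008, 0.002, -0.001]
wrist_force: [1.6, 2.1, 6.4]
gripper_width: 15.5
gripper_force: 19.9
```

>>> drive_tool:
  plan: "0.63 0.45 0 0 0 0 12; 1.28 0.83 0 0 0 0 12; 1.96 1.16 0 0 0 0 12; 2.66 1.43 0 0 0 0 12; 3.38 1.64 0 0 0 0 12; 3.93 1.77 0 0 0 0 12; 4.48 1.86 0 0 0 0 12; 4.95 1.91 0 0 0 0 12"

```text
time_s: 11.52
eef_pos: [555.4, 132.9, 102.7]
ee_rot: [1.0, -0.007, 0.0, -0.001]
wrist_force: [-0.5, 3.3, 5.7]
gripper_width: 15.5
gripper_force: 20.8
```

>>> drive_tool:
  plan: "0.2 0.01 0 0 0 0 12; 0.4 0.02 0 0 0 0 12; 0.55 0.03 0 0 0 0 12; 0.65 0.03 0 0 0 0 12; 0.72 0.03 0 0 0 0 12; 0.76 0.03 0 0 0 0 12; 0.76 0.03 0 0 0 0 12; 0.76 0.03 0 0 0 0 12"

```text
time_s: 12.18
eef_pos: [569.9, 132.2, 102.5]
ee_rot: [1.0, -0.007, -0.003, 0.0]
wrist_force: [-9.3, 1.6, 13.6]
gripper_width: 15.4
gripper_force: 21.1
```

>>> drive_tool:
  plan: "0.08 0 0 0 0 0 12; 0.16 0 0 0 0 0 12; 0.2 0 0 0 0 0 12; 0.2 0 0 0 0 0 12; 0.2 0 0 0 0 0 12; 0.2 0 0 0 0 0 12; 0.2 0 0 0 0 0 12; 0.2 0 0 0 0 0 12"

```text
time_s: 12.85
eef_pos: [571.0, 132.1, 101.8]
ee_rot: [1.0, -0.007, -0.007, 0.001]
wrist_force: [-19.3, 1.4, 19.4]
gripper_width: 15.1
gripper_force: 21.5
```

```bash
python3 - <<'E'
from h import *
im=snap('wrist','w6.png'); sc=snap('side'); pickle.dump(im,open('w6.pkl','wb'))
s=readout.get_state(); print(s['time_s'],s['eef_pos'],s['wrist_force'])
P=cloud(im);v=im['depth']>0
hsv=cv2.cvtColor(im['pixels'],cv2.COLOR_RGB2HSV);H=hsv[...,0].astype(int);S=hsv[...,1]
for lo,hi in((140,240),(250,350)):
    q=P[v&(H>105)&(H<135)&(abs(P[...,2]-165)<4)&(P[...,1]>lo)&(P[...,1]<hi)]
    if len(q): print(len(q),cv2.minEnclosingCircle(q[:,:2].astype(np.float32)))
m=v&(abs(P[...,2]-93)<4)&(P[...,0]>545)&(P[...,0]<600)&(P[...,1]>175)&(P[...,1]<340)
q=P[m];print('bar',len(q),cv2.fitLine(q[:,:2].astype(np.float32),cv2.DIST_HUBER,0,.01,.01).ravel())
q=P[v&((H<8)|(H>172))&(S>120)&(P[...,2]>120)&(P[...,2]<142)&(abs(P[...,0]-573)<40)]
print(len(q), len(q) and cv2.minEnclosingCircle(q[:,:2].astype(np.float32)))
cv2.imwrite('pics/w6.png',im['pixels'][:,:,::-1])
E
```

```text
12.95 [571.04331029 132.11590061 101.76181492] [-19.08676511   1.13047212  18.27527223]
5054 ((595.4447631835938, 174.7605743408203), 35.43317794799805)
bar 2665 [ 1.1803234e-01 -9.9300975e-01  5.7540472e+02  1.9845158e+02]
1807 ((577.530517578125, 166.37850952148438), 44.37843322753906)
```

View pics/w6.png

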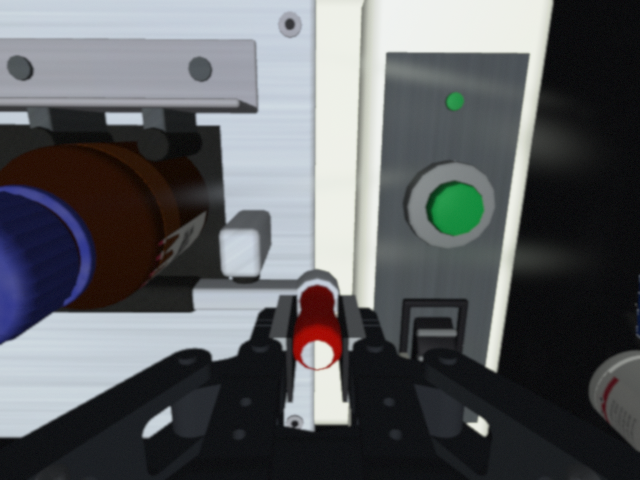

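The bar lies flat against the bumper, at about (240,280), below the post. Force rose to 19 N for 1 mm of advance, so it's on the stop. I'll relax and release.

>>> drive_tool:
  plan: "-0.15 0 0 0 0 0 12; -0.28 0 0 0 0 0 12; -0.28 0 0 0 0 0 12; -0.28 0 0 0 0 0 18; -0.28 0 0 0 0 0 30; -0.28 0 0 0 0 0 36; -0.28 0 0 0 0 0 36; -0.28 0 0 0 0 0 36"

```text
time_s: 13.62
eef_pos: [571.3, 129.9, 101.3]
ee_rot: [1.0, -0.008, -0.0, 0.0]
wrist_force: [0.3, 0.1, -0.4]
gripper_width: 36.5
gripper_force: 0.0
```

>>> drive_tool:
  plan: "0 0 -1.2 0 0 0 36; 0 0 -2.8 0 0 0 36; 0 0 -4.2 0 0 0 36; -0.5 0 -5.6 0 0 0 36; -1.2 0.4 -5.6 0 0 0 0; -1.8 0.8 -5.6 0 0 0 0; -1.8 0.8 -5.6 0 0 0 0; -1.8 0.8 -5.6 0 0 0 0"

```text
time_s: 14.28
eef_pos: [525.8, 110.6, 242.0]
ee_rot: [1.0, -0.008, 0.0, 0.0]
wrist_force: [1.0, -0.1, 0.0]
gripper_width: 0.2
gripper_force: 0.0
```

```bash
python3 - <<'E'
from h import *
for i in range(3): im=snap('wrist','w7.png')
pickle.dump(im,open('w7.pkl','wb'))
s=readout.get_state(); print(s['time_s'],s['eef_pos'],Ro.from_quat(s['ee_rot']).as_matrix().round(4).tolist(),s['gripper_width'],s['wrist_force'])
P=cloud(im);v=im['depth']>0
hsv=cv2.cvtColor(im['pixels'],cv2.COLOR_RGB2HSV);H=hsv[...,0].astype(int);S=hsv[...,1]
red=((H<8)|(H>172))&(S>120)&v
for lo,hi in((140,240),(250,350)):
    q=P[v&(H>105)&(H<135)&(abs(P[...,2]-165)<4)&(P[...,1]>lo)&(P[...,1]<hi)]
    if len(q): print('cap',len(q),cv2.minEnclosingCircle(q[:,:2].astype(np.float32)))
m=v&(abs(P[...,2]-93)<4)&(P[...,0]>555)&(P[...,0]<595)&(P[...,1]>175)&(P[...,1]<330)
q=P[m];print('bar',len(q),cv2.fitLine(q[:,:2].astype(np.float32),cv2.DIST_HUBER,0,.01,.01).ravel())
q=P[red&(P[...,2]>122)&(P[...,2]<142)&(abs(P[...,0]-573)<30)]
print('knob',len(q), len(q) and cv2.minEnclosingCircle(q[:,:2].astype(np.float32)))
m=red&(P[...,2]<75)&(P[...,2]>52)&(abs(P[...,1]-71)<20); q=P[m]; print('ridge',len(q),q.mean(0),q.min(0),q.max(0),np.argwhere(m).mean(0))
E
```

```text
14.4333 [526.55560254 111.75324184 241.52651899] [[0.9999, -0.0157, -0.0001], [-0.0157, -0.9999, 0.0002], [-0.0001, -0.0002, -1.0]] -0.10788948678335276 [-0.55911523 -0.52453726 -0.35520502]
cap 3345 ((611.627197265625, 207.6917266845703), 17.09344482421875)
bar 3888 [1.6675014e-02 9.9986094e-01 5.7691248e+02 2.5197232e+02]
knob 247 ((581.152587890625, 215.82040405273438), 92.83309173583984)
ridge 108 [510.51166354  72.05244703  61.75346334] [508.58447495  62.48788366  59.68659644] [512.49197941  81.26254602  63.74712513] [241.09259259 362.83333333]
```

View pics/w7.png

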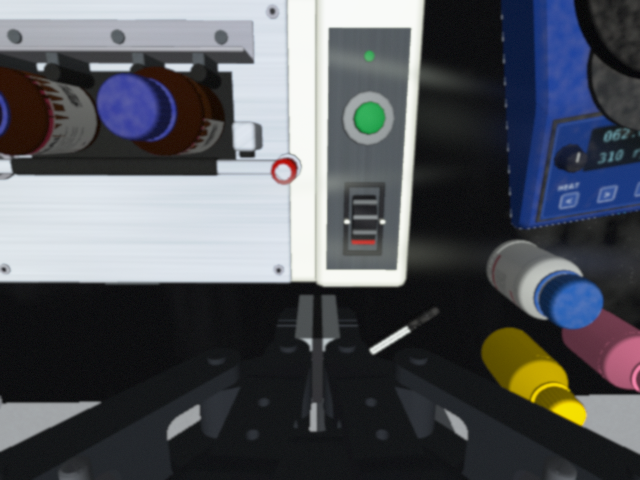

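The bar is parallel to the fence to within 0.1°, so it's home, and both bottles are in place. The wheel is at (364,220) with the red ridge at (363,241), about 18 mm on the robot's side of the pointers at (346/381,222). Next I drag the wheel's crest in +x with shut tips, under light pressure.

>>> drive_tool:
  plan: "-0.2 0.8 0 0 0 0 0; -0.32 1.62 0.8 0 0 0 0; -0.32 1.62 2.2 0 0 0 0; -0.32 1.62 3.6 0 0 0 0; -0.32 1.62 4.8 0 0 0 0; -0.32 1.62 5.8 0 0 0 0; -0.32 1.62 6.4 0 0 0 0; -0.32 1.62 6.4 0 0 0 0"

```text
time_s: 15.1
eef_pos: [515.2, 71.1, 77.9]
ee_rot: [1.0, -0.008, -0.004, 0.0]
wrist_force: [-0.5, 0.3, 0.5]
gripper_width: 0.2
gripper_force: 0.0
```

>>> drive_tool:
  plan: "0 0 0.04 0 0 0 0; 0 0 0.1 0 0 0 0; 0 0 0.16 0 0 0 0; 0 0 0.2 0 0 0 0; 0 0 0.24 0 0 0 0; 0 0 0.28 0 0 0 0; 0 0 0.28 0 0 0 0; 0 0 0.28 0 0 0 0"

```text
time_s: 15.77
eef_pos: [517.5, 71.1, 75.0]
ee_rot: [1.0, -0.008, 0.0, 0.0]
wrist_force: [0.3, 0.1, 0.7]
gripper_width: 0.0
gripper_force: 0.0
```

>>> drive_tool:
  plan: "0 0 0.04 0 0 0 0; 0 0 0.08 0 0 0 0; 0 0 0.12 0 0 0 0; 0 0 0.15 0 0 0 0; 0 0 0.18 0 0 0 0; 0 0 0.2 0 0 0 0; 0 0 0.2 0 0 0 0; 0 0 0.2 0 0 0 0"

```text
time_s: 16.43
eef_pos: [517.5, 71.2, 70.6]
ee_rot: [1.0, -0.008, 0.0, 0.0]
wrist_force: [-2.5, -1.3, 9.8]
gripper_width: -0.2
gripper_force: 4.6
```

>>> drive_tool:
  plan: "0 0 -0.06 0 0 0 0; 0.1 0 -0.06 0 0 0 0; 0.2 0 -0.06 0 0 0 0; 0.3 0 -0.06 0 0 0 0; 0.4 0 -0.06 0 0 0 0; 0.5 0 -0.06 0 0 0 0; 0.5 0 -0.06 0 0 0 0; 0.5 0 -0.06 0 0 0 0"

```text
time_s: 17.1
eef_pos: [531.5, 70.9, 72.0]
ee_rot: [1.0, -0.008, 0.001, -0.0]
wrist_force: [0.6, 0.5, 6.6]
gripper_width: 0.0
gripper_force: 2.8
```

```bash
cat >> h.py <<'E'
def ridge():
    im=snap('wrist'); s=readout.get_state(); print(s['time_s'],s['eef_pos'].round(1),s['wrist_force'].round(1))
    P=cloud(im);v=im['depth']>0
    hsv=cv2.cvtColor(im['pixels'],cv2.COLOR_RGB2HSV);H=hsv[...,0].astype(int);S=hsv[...,1]
    m=((H<8)|(H>172))&(S>120)&v&(P[...,2]<80)&(P[...,2]>45)&(abs(P[...,1]-71)<20)&(abs(P[...,0]-525)<30)
    q=P[m]
    if len(q): print('ridge',len(q),q.mean(0).round(1),q.min(0).round(1),q.max(0).round(1),np.argwhere(m).mean(0).round())
    w=(im['pixels'].min(2)>170)&v&(P[...,2]<76)&(P[...,2]>58)&(abs(P[...,0]-528)<9)&(abs(abs(P[...,1]-71)-16)<6)
    if w.sum(): q=P[w]; print('ptr',len(q),q.mean(0).round(1),[P[w&(P[...,1]>71)].mean(0).round(1),P[w&(P[...,1]<71)].mean(0).round(1)])
    return im
E
python3 - <<'E'
from h import *
ridge()
E
```

```text
17.15 [531.6  71.   72. ] [ 0.3 -0.2  6.1]
ptr 28 [528.6  86.9  66.6] [array([528.6,  86.9,  66.6]), array([nan, nan, nan])]h.py:27: RuntimeWarning: Mean of empty slice.
  if w.sum(): q=P[w]; print('ptr',len(q),q.mean(0).round(1),[P[w&(P[...,1]>71)].mean(0).round(1),P[w&(P[...,1]<71)].mean(0).round(1)])
  ret = um.true_divide(
```

>>> drive_tool:
  plan: "0 0 -0.5 0 0 0 0; 0 0 -1.5 0 0 0 0; -0.5 0 -2.8 0 0 0 0; -1.5 0 -4 0 0 0 0; -2.4 0 -4 0 0 0 0; -2.4 0 -4 0 0 0 0; -2.4 0 -4 0 0 0 0; -2.4 0 -4 0 0 0 0"

```text
time_s: 17.82
eef_pos: [470.6, 71.8, 171.1]
ee_rot: [1.0, -0.008, 0.0, -0.0]
wrist_force: [-0.6, -0.1, -0.0]
gripper_width: 0.1
gripper_force: 0.0
```

```bash
python3 - <<'E'
from h import *
snap('wrist');snap('wrist');ridge()
E
```

```text
17.9667 [470.5  71.9 170.6] [0.7 0.8 0.2]
ridge 219 [516.5  71.9  67. ] [514.5  62.3  61.7] [518.5  81.4  69. ] [175. 313.]
ptr 55 [528.1  72.5  66.5] [array([528.5,  86.2,  66.3]), array([527.7,  57.2,  66.6])]
```

>>> drive_tool:
  plan: "1.2 0 0.8 0 0 0 0; 1.88 0 1.8 0 0 0 0; 1.88 0 2.8 0 0 0 0; 1.88 0 3.4 0 0 0 0; 1.88 0 3.7 0 0 0 0; 1.88 0 3.85 0 0 0 0; 1.88 0 3.95 0 0 0 0; 1.88 0 4.04 0 0 0 0"

```text
time_s: 18.63
eef_pos: [517.6, 71.4, 70.7]
ee_rot: [1.0, -0.008, 0.001, -0.0]
wrist_force: [-0.7, -0.8, 6.1]
gripper_width: 0.1
gripper_force: 2.7
```

>>> drive_tool:
  plan: "0 0 0 0 0 0 0; 0 0 0 0 0 0 0; 0.14 0 0 0 0 0 0; 0.28 0 0 0 0 0 0; 0.42 0 0 0 0 0 0; 0.56 0 0 0 0 0 0; 0.64 0 0 0 0 0 0; 0.64 0 0 0 0 0 0"

```text
time_s: 19.3
eef_pos: [535.3, 71.0, 71.7]
ee_rot: [1.0, -0.008, 0.002, -0.0]
wrist_force: [1.2, 0.1, 5.6]
gripper_width: -0.0
gripper_force: 2.9
```

>>> drive_tool:
  plan: "0 0 -0.5 0 0 0 0; 0 0 -1.5 0 0 0 0; -0.5 0 -2.8 0 0 0 0; -1.5 0 -4 0 0 0 0; -2.5 0 -4 0 0 0 0; -2.5 0 -4 0 0 0 0; -2.5 0 -4 0 0 0 0; -2.5 0 -4 0 0 0 0"

```text
time_s: 19.97
eef_pos: [471.1, 71.8, 170.9]
ee_rot: [1.0, -0.008, 0.001, -0.0]
wrist_force: [0.7, 1.4, 0.1]
gripper_width: -0.2
gripper_force: 0.0
```

```bash
python3 - <<'E'
from h import *
snap('wrist');snap('wrist');ridge()
E
```

```text
20.1167 [471.   71.8 170. ] [ 0.  -0.4 -0.1]
ridge 261 [532.3  71.6  69.2] [530.1  61.4  55.7] [534.3  81.3  71.8] [149. 313.]
ptr 56 [528.   71.7  66.6] [array([528.4,  86.2,  66.6]), array([527.7,  57.2,  66.6])]
```

>>> drive_tool:
  plan: "1.2 0 0.8 0 0 0 0; 2.48 0 1.8 0 0 0 0; 2.48 0 2.8 0 0 0 0; 2.48 0 3.4 0 0 0 0; 2.48 0 3.7 0 0 0 0; 2.48 0 3.8 0 0 0 0; 2.48 0 3.92 0 0 0 0; 2.48 0 4 0 0 0 0"

```text
time_s: 20.78
eef_pos: [533.8, 71.1, 71.4]
ee_rot: [1.0, -0.008, 0.001, -0.0]
wrist_force: [0.4, -1.5, 9.7]
gripper_width: -0.3
gripper_force: 4.7
```

>>> drive_tool:
  plan: "0 0 0 0 0 0 0; 0 0 0 0 0 0 0; -0.05 0 0 0 0 0 0; -0.1 0 0 0 0 0 0; -0.15 0 0 0 0 0 0; -0.19 0 0 0 0 0 0; -0.19 0 0 0 0 0 0; -0.19 0 0 0 0 0 0"

```text
time_s: 21.45
eef_pos: [529.0, 71.2, 71.9]
ee_rot: [1.0, -0.008, 0.002, -0.0]
wrist_force: [0.1, -0.4, 7.7]
gripper_width: 0.3
gripper_force: 4.1
```

>>> drive_tool:
  plan: "0 0 -0.5 0 0 0 0; 0 0 -1.5 0 0 0 0; -0.5 0 -2.8 0 0 0 0; -1.5 0 -4 0 0 0 0; -2.3 0 -4 0 0 0 0; -2.3 0 -4 0 0 0 0; -2.3 0 -4 0 0 0 0; -2.3 0 -4 0 0 0 0"

```text
time_s: 22.12
eef_pos: [470.3, 71.8, 170.2]
ee_rot: [1.0, -0.008, 0.0, 0.0]
wrist_force: [-0.0, 0.5, -0.3]
gripper_width: -0.1
gripper_force: 0.0
```

```bash
python3 - <<'E'
from h import *
snap('wrist');snap('wrist');ridge()
E
```

```text
22.2667 [470.5  71.8 169.7] [-0.1 -0.  -0.2]
ridge 250 [528.8  71.6  69.6] [526.4  61.4  54.9] [530.8  81.4  72.4] [154. 313.]
ptr 58 [528.2  73.3  66.5] [array([528.4,  86.3,  66.5]), array([527.9,  57.2,  66.5])]
```

```bash
python3 - <<'E'
from h import *
im=ridge()
hsv=cv2.cvtColor(im['pixels'],cv2.COLOR_RGB2HSV);H=hsv[...,0].astype(int);S=hsv[...,1]
m=(((H<8)|(H>172))&(S>120)); m[:130]=0;m[180:]=0;m[:,:290]=0;m[:,335:]=0
r=np.argwhere(m); print(r.min(0),r.max(0),r.mean(0))
for row in (r[:,0].min(),r[:,0].mean(),r[:,0].max()): print(row,[onplane(im,313,row,z)[0].round(1) for z in(72,70)])
c=im['pixels'][110:200,255:375,::-1]; cv2.imwrite('pics/c8.png',cv2.resize(c,None,fx=6,fy=6,interpolation=cv2.INTER_CUBIC))
E
```

```text
22.3167 [470.4  71.9 169.6] [0.5 0.1 1.1]
ridge 238 [528.8  71.7  69.5] [526.4  61.4  54.5] [530.8  81.4  72.2] [154. 313.]
ptr 59 [528.2  72.6  66.3] [array([528.4,  86.4,  66.4]), array([527.9,  57.3,  66.3])]
[151 297] [158 330] [154.09243697 313.31092437]
151 [np.float64(530.7), np.float64(530.6)]
154.0924369747899 [np.float64(528.9), np.float64(528.9)]
158 [np.float64(526.7), np.float64(526.6)]
```

View pics/c8.png

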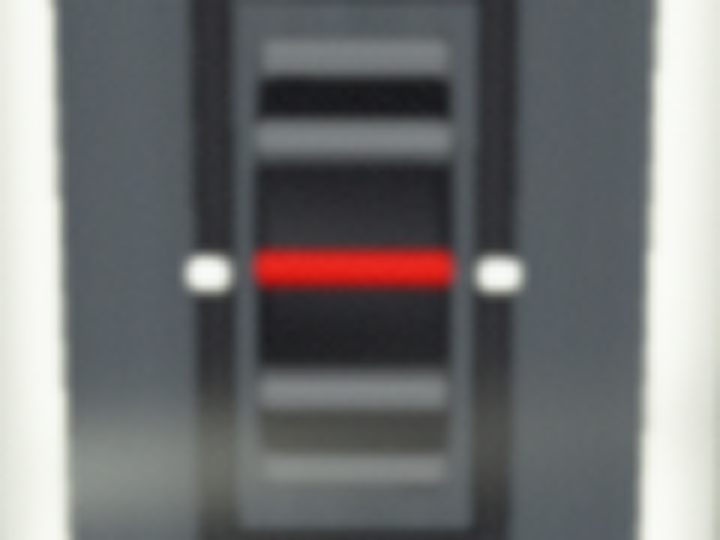

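The ridge lies at the pointers, about 0.6 mm (1.4°) past, which is close enough. The start button comes last.

>>> drive_tool:
  plan: "1.5 0 0 0 0 0 0; 3 0 0 0 0 0 0; 4.5 -0.05 0 0 0 0 0; 5.52 -0.05 0.6 0 0 0 0; 5.52 -0.05 1.8 0 0 0 0; 5.52 -0.05 2.8 0 0 0 0; 5.52 -0.05 3.3 0 0 0 0; 5.52 -0.05 3.3 0 0 0 0"

```text
time_s: 22.98
eef_pos: [605.7, 70.6, 83.8]
ee_rot: [1.0, -0.008, -0.004, 0.0]
wrist_force: [0.5, 0.2, 0.9]
gripper_width: 0.5
gripper_force: 0.0
```

>>> drive_tool:
  plan: "0 0 0.1 0 0 0 0; 0 0 0.25 0 0 0 0; 0 0 0.4 0 0 0 0; 0 0 0.5 0 0 0 0; 0 0 0.6 0 0 0 0; 0 0 0.7 0 0 0 0; 0 0 0.8 0 0 0 0; 0 0 0.8 0 0 0 0"

```text
time_s: 23.65
eef_pos: [609.1, 71.1, 71.7]
ee_rot: [1.0, -0.008, 0.001, 0.0]
wrist_force: [-8.0, -1.5, 24.2]
gripper_width: -0.1
gripper_force: 12.0
```

```bash
python3 - <<'E'
from h import *
s=readout.get_state();print(s['eef_pos'],s['wrist_force'])
for f in('w3','w4','w7'):
    im=pickle.load(open(f+'.pkl','rb'));P=cloud(im);v=im['depth']>0
    r=np.hypot(P[...,0]-608.5,P[...,1]-71)
    print(f,[(a,np.median(P[v&(r>a)&(r<=a+2)][:,2]).round(1)) for a in range(0,32,2)], np.median(P[v&(abs(P[...,0]-572)<3)&(abs(P[...,1]-71)<15)][:,2]) )
E
```

```text
[609.11196045  71.12165939  71.72473652] [-8.00675328 -1.53409522 24.22657473]
w3 [(0, np.float64(75.8)), (2, np.float64(75.9)), (4, np.float64(75.7)), (6, np.float64(75.7)), (8, np.float64(75.5)), (10, np.float64(73.1)), (12, np.float64(66.8)), (14, np.float64(66.7)), (16, np.float64(66.7)), (18, np.float64(64.6)), (20, np.float64(55.8)), (22, np.float64(55.8)), (24, np.float64(55.7)), (26, np.float64(55.8)), (28, np.float64(55.7)), (30, np.float64(55.7))] 55.64367058910182
w4 [(0, np.float64(75.7)), (2, np.float64(75.8)), (4, np.float64(75.7)), (6, np.float64(75.7)), (8, np.float64(75.7)), (10, np.float64(73.5)), (12, np.float64(66.9)), (14, np.float64(66.8)), (16, np.float64(66.7)), (18, np.float64(65.2)), (20, np.float64(55.9)), (22, np.float64(55.8)), (24, np.float64(55.8)), (26, np.float64(55.7)), (28, np.float64(55.8)), (30, np.float64(55.7))] 55.81081056257547
w7 [(0, np.float64(75.9)), (2, np.float64(75.8)), (4, np.float64(75.7)), (6, np.float64(75.7)), (8, np.float64(75.6)), (10, np.float64(74.4)), (12, np.float64(66.9)), (14, np.float64(66.6)), (16, np.float64(66.6)), (18, np.float64(66.0)), (20, np.float64(55.8)), (22, np.float64(55.7)), (24, np.float64(55.7)), (26, np.float64(55.8)), (28, np.float64(55.7)), (30, np.float64(55.6))] 55.55476088583947
```

>>> drive_tool:
  plan: "0 0 0.06 0 0 0 0; 0 0 0.06 0 0 0 0; 0 0 0.06 0 0 0 0; 0 0 -0.3 0 0 0 0; 0 0 -1 0 0 0 0; 0 0 -2.4 0 0 0 0; 0 0 -3.8 0 0 0 0; 0 0 -5.2 0 0 0 0"

```text
time_s: 24.32
eef_pos: [607.7, 70.9, 199.0]
ee_rot: [1.0, -0.008, -0.0, 0.0]
wrist_force: [-0.0, 0.3, 0.0]
gripper_width: -0.1
gripper_force: 0.0
```

>>> drive_tool:
  plan: "-0.8 0 -0.5 0 0 0 0; -2 0 -0.5 0 0 0 0; -3.2 0 -0.5 0 0 0 0; -3.6 0 -0.5 0 0 0 0; -3.6 0 -0.5 0 0 0 0; -3.6 0 -0.5 0 0 0 0; -3.6 0 -0.5 0 0 0 0; -3.6 0 -0.5 0 0 0 0"

```text
time_s: 24.98
eef_pos: [519.4, 72.3, 210.2]
ee_rot: [1.0, -0.008, 0.0, -0.0]
wrist_force: [0.4, 0.3, -0.4]
gripper_width: 0.1
gripper_force: 0.0
```

```bash
python3 - <<'E'
from h import *
snap('wrist');im=ridge();cv2.imwrite('pics/w9.png',im['pixels'][:,:,::-1])
P=cloud(im);v=im['depth']>0
r=np.hypot(P[...,0]-608.5,P[...,1]-71); print('button z',np.median(P[v&(r<8)][:,2]))
hsv=cv2.cvtColor(im['pixels'],cv2.COLOR_RGB2HSV);H=hsv[...,0].astype(int)
for lo,hi in((140,240),(250,350)):
    q=P[v&(H>105)&(H<135)&(abs(P[...,2]-165)<4)&(P[...,1]>lo)&(P[...,1]<hi)]
    if len(q)>50: print('cap',len(q),cv2.minEnclosingCircle(q[:,:2].astype(np.float32)))
m=v&(abs(P[...,2]-93)<4)&(P[...,0]>555)&(P[...,0]<595)&(P[...,1]>172)&(P[...,1]<330)
q=P[m];print('bar',len(q),len(q)>9 and cv2.fitLine(q[:,:2].astype(np.float32),cv2.DIST_HUBER,0,.01,.01).ravel())
E
```

```text
25.0833 [519.   72.4 209.9] [ 0.3 -0.2 -0.1]
ridge 175 [528.9  71.8  69.6] [526.1  62.   65.5] [531.2  80.9  72.4] [221. 316.]
ptr 36 [528.   71.8  66.5] [array([528.3,  86.2,  66.4]), array([527.8,  57.5,  66.6])]
button z 75.66168039153908
cap 2834 ((611.1426391601562, 207.07469177246094), 16.857574462890625)
bar 3202 [5.4730657e-03 9.9998504e-01 5.7611224e+02 2.2211153e+02]
```

View pics/w9.png

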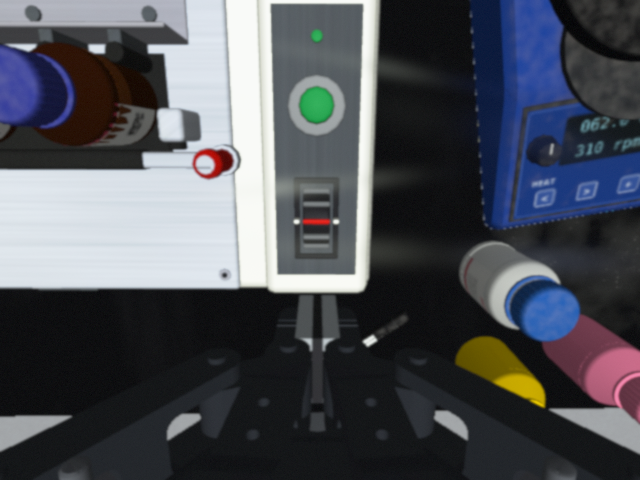

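The final view shows the bar at the bumper (170,158), the red ridge between the pointers (316,222), and the button back up (316,104). Both bottles are standing and the robot is clear.

```bash
python3 -c "
from plant import manip
print(manip.hand_in())"
```

```text
the job is handed in; nothing more can be done
None
```

I handed the job in after about 25 s of robot time: the bottle is in its nest, the bar is home on its stop, the red ridge is within about 1.5° of the pointer, and start was pressed last, to its stop as far as the force showed, then let go.

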